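# Turn a round wooden post pad-up and dab it with the glue brush

## Task

Roll the round wooden post along the mat, without lifting it, until the flat pad in its waist faces straight up, and let go of it. Then take the brush from its leaning rest and, holding it straight upright, dip its bristles well into the steel pot and touch the bristle tip to the pad. Finally leave the brush standing bristles-down in the pot, with the pad still facing up, the pot standing and the other things on the bench undisturbed.

Things in the scene. Friction and masses are not known exactly. Their poses are not given: they have to be found in the camera images.
- post: Round dark-wood post lying on the red mat, 76 mm diameter, 170 mm long, about 0.5 kg. Origin on its axis at mid-length; x runs along the post, z out through the flat pad. At the start the pad looks sideways, 75 degrees from straight up. Rolls without slipping, 38 mm per radian, and its rolling drag keeps it where it is left. Full-diameter end bands reach from 32 to 85 mm either side of the middle.
- pad (a point): Centre of the face of the flat pad on the post, 35 mm from its axis (3 mm inside the bands' surface). Same dark wood, 54 mm along the post, 26 mm across, two dark screw holes. It stands in a 64 mm long waist of 54 mm diameter between the end bands; the tips of open fingers can straddle it, one on each band. Axes as post.
- rest: Fixed plywood brush rest, base plate 150 x 90 mm. Origin on the table under the brush tip. Brush and support board lean 31 degrees (0.55 rad) from vertical, upper end towards the rest's own -x (roughly the robot). The 44 mm wide board lies under the lowest 120 mm of the brush, cheeks stand beside its lowest 50 mm; the upper 80 mm of the handle is free all round.
- brush: Flat glue brush, 200 mm long, 80 g, stiff. Origin at the middle of the bristle tip; z runs up the handle, y across the width. Bristles 26 x 11 mm, 42 mm long; steel ferrule 30 x 14 mm up to 70 mm from the tip; then a light-wood handle 24 mm wide (y), 14 mm thick (x). At the start it lies in the rest, tip 34 mm above the table.
- brush_tip (a point): Middle of the bristle tip (the origin of brush).
- brush_grip (a point): Point on the brush's axis in the free part of the handle, 160 mm from the bristle tip; a good place to grip across the 24 mm width, with the fingers pointing along the handle.
- pot: Loose round open steel pot, 92 mm in diameter at the rim (slightly narrower below), 85 mm high, wall 3 mm, floor about 5 mm thick, 0.6 kg, empty to the eye. Origin at the centre of its underside; z up.
- sanding_block: Bystander: loose cork sanding block 110 x 60 x 32 mm. Origin at the centre of its underside.
- scraper: Bystander: loose spatula-like scraper, 180 mm long, lying flat. Origin at its underside.
- small_frame: Bystander: loose square wooden frame, 110 mm outside, 15 mm high. Origin at the centre of its underside.
- can: Bystander: closed can, 68 mm in diameter, 120 mm high, standing. Origin at the centre of its underside.
- dowel: Bystander: short wooden dowel standing on end, 38 mm in diameter, 65 mm high. Origin at the centre of its underside.
Mind the look-alikes: they are no part of the job. What is meant by the post is not green, and is the smaller of those in its own colour.

How it is judged (in metres and radians):
On the way, in this order (a step that is already met when the one before it is completed fails the run):
1. the post lies on the mat with its pad facing up (within 0.2 rad), let go and still (angle between post's own z axis and vertical below 0.2 rad and angular speed of post below 0.2 rad/s and contact force between each of the arm, the fingers and post below 0.1 N), for 0.3 s.
2. the brush, held within 0.2 rad of upright, has its bristle tip 35 mm or more below the pot's rim, inside it (z of brush_tip in the frame of pot between -0.005 and 0.05 m and horizontal distance between brush_tip and pot below 0.044 m and angle between brush's own z axis and vertical below 0.2 rad and contact force between the fingers and brush above 1 N), for 0.1 s.
3. the brush, held within 0.2 rad of upright, touches the pad with its bristle tip (contact force between brush and post above 0.3 N and angle between brush's own z axis and vertical below 0.2 rad and contact force between the fingers and brush above 1 N and x of brush_tip in the frame of post between -0.027 and 0.027 m and y of brush_tip in the frame of post between -0.015 and 0.015 m and z of brush_tip in the frame of post below 0.043 m), for 0.05 s.
At the end, for the whole second after the job is handed in: The post lies still on the mat with its pad within 0.2 rad of straight up; the brush is at rest in the pot, bristle tip inside and at least 35 mm below the rim; the pot stands upright on the table (angle between post's own z axis and vertical below 0.2 rad and height (world z) of post below 0.043 m and angular speed of post below 0.2 rad/s and z of brush_tip in the frame of pot between -0.005 and 0.05 m and horizontal distance between brush_tip and pot below 0.044 m and linear speed of brush below 0.03 m/s and angle between pot's own z axis and vertical below 0.1 rad and height (world z) of pot below 0.01 m); the robot touches nothing.
It fails at once if the post is lifted off the mat (more than 15 mm) (height (world z) of post above 0.053 m).
It fails at once if the pot is tipped (more than 0.4 rad) (angle between pot's own z axis and vertical above 0.4 rad).
It fails at once if a bystander (sanding block, scraper, small frame, can or dowel) is moved by more than 40 mm (distance of any of sanding_block, scraper, small_frame, can, dowel from where it was at the start of the episode above 0.04 m).
It also fails if it takes over 72 s, if anything falls off the work surface, if the arm or the gripper's body presses on something with over 40 N, if the wrist force passes 120 N, or if a joint passes its speed limit or range.

## Robot

A 6-joint arm with a two-finger parallel gripper is mounted at the origin on the work surface. World frame = base frame: x ahead of the robot, y to its left, z up, the work surface at z = 0. Lengths are in mm, angles in rad, forces in N, time in s.
With the tool pointing down it reaches from about 350 to 775 mm from the base axis. Payload 7.3 kg.
Tool frame: the origin (TCP) lies midway between the tips of the shut fingers; the grasp point (between the pads) lies 19 mm behind it; z points along the fingers, y is the line along which they close (so a half turn about z gives the same grasp; the last joint's range is limited). The gripper opens to 92 mm and grips with 3 to 60 N. Pads are 19 mm wide; open, the fingers measure 130 mm over their backs; the gripper's body (75 mm by 190 mm) begins 47 mm behind the grasp point.
Start: joints at [1.138, 0.342, 1.524, -0, 1.275, -0.146], TCP at [148.499, 503.58, 226.741] pointing down, gripper open.
Joint ranges: [-2.53, 2.53], [-0.77, 2.02], [0.04, 2.7], [-1, 4.14], [0.28, 2.66], [-3.11, 3.11]. Speed limits (rad/s): [2.57, 2.57, 3.14, 3.14, 3.14, 3.14].

## Interface

Orientations are given as [roll, pitch, yaw] about the fixed x, y, z axes, in that order (R = Rz(yaw) Ry(pitch) Rx(roll)).
In Python, from plant import bot gives the robot as it stands.
- The arm moves only by the tool servo_tool, never from a script. Its argument "deltas" is a list of rows, each a list of 2 entries, a list of its own where there are three numbers: the shift along the tool's x, y, z in m, then the turn, a rotation vector about the tool's x, y, z in degrees. A call has 1 to 20 rows; each row shifts and turns the commanded pose from where the row before left it, along the tool's axes as they then stand; what a row does not reach is not made up. A row lasts 1/8 s, in which the tool goes at most 62.5 mm and 10.7 degrees, less where a joint would pass 70% of its speed; a pose out of reach is approached as far as the arm can. A call with a gripper value outside its range is refused whole. "fingers" is the opening, from 0 (shut) to 1 (fully open), set as the call begins (left out, the last holds). The fingers move at their own pace and stop on an object; the grip force is fixed at half the most. Time passes only in rows, so rows that do not move let the fingers close. It gives the time, the measured TCP pose, the force, the opening and the grip force at its end, in the units of the state.
- bot.get_obs(): the state, without advancing time (a new reading comes with each control period).
- bot.capture(name): name is "scene" or "side" or "wrist"; returns the picture (420x560x3 uint8, red, green, blue); there is no depth.
- bot.camera_model(name): a dict with "mtx" (3x3 intrinsics, pixels), "xyz" and "rotation" of the camera in the world. Camera axes: x right, y down, z forward; pixel columns grow to the right and rows downward; lengths in mm; the calibration is good to about 2 mm. The wrist camera is an equidistant fisheye: a pixel r from the principal point sees the ray r / f radians off the axis. A picture is of the moment at which its call begins: read the wrist's pose just before it. camera_model takes no time and is no camera call; for the wrist camera it gives the pose at the moment of the call.
- bot.close_job(): hands the job in; it is judged then, once.
The state is a dict: "time": time; "joint_positions": joint angles; "dq": joint speeds; "tau": joint torques, N m; "tool_pos": TCP position; "tcp_rot": TCP orientation; "contact_force": force on the tool from outside, world axes, zero at the start; "moment": the same for the moment, N m; "grip_width": finger opening in mm; "finger_force": force on a finger pad.
Only numpy, scipy, OpenCV 4.12 (cv2) and the standard library are available. Lean on these libraries where they do the work, as an engineer would, in place of code of your own. Each camera call takes 0.05 s, during which the arm holds its last target. There are 200 camera calls.

## Working session

There is one attempt and no reset: what is moved stays moved. The work goes in short steps, Python scripts to look and compute and a tool call to move; the robot and the scene stay as the last step left them, time stands still between calls to the robot, and variables do not carry over. Pictures are saved under pics/ and viewed, at most 10 in all, crops included, and the job is handed in when it is done.

Besides the shell and the picture viewer there is one more tool, called after "Call:" as a command line: name --argument value ..., lists and objects as JSON in quotes. servo_tool: Moves the arm, as the interface text tells. Its arguments: {"type":"object","properties":{"deltas":{"type":"array"},"fingers":{"type":"number"}},"required":["deltas"]}

```bash
mkdir -p pics; ls; python3 - <<'E'
from plant import bot
import cv2,numpy as np
o=bot.get_obs();print(o)
for n in("scene","side","wrist"):
    m=bot.camera_model(n);print(n,m)
    cv2.imwrite(f"pics/{n}0.png",bot.capture(n)[:,:,::-1])
E
```

```text
pics
{'time': 0.0, 'joint_positions': array([ 1.13801613e+00,  3.42691661e-01,  1.52500660e+00, -3.22201348e-05,
        1.27542720e+00, -1.46002677e-01]), 'dq': array([ 0.00069165, -0.00178428,  0.00088137,  0.0001761 , -0.00066455,
        0.00159091]), 'tau': array([-8.28740008e-05, -4.31245816e+01, -2.44216669e+01,  7.17364135e-02,
        5.59779222e-02, -1.17519794e-04]), 'tool_pos': array([148.31733101, 503.18316108, 226.06473562]), 'tcp_rot': array([-3.14007168e+00, -1.92516529e-04,  2.85482439e+00]), 'contact_force': array([-0.01847058,  0.50419583,  1.35430732]), 'moment': array([ 0.01358624,  0.05285771, -0.03242407]), 'finger_force': 0.0, 'grip_width': 91.70611984587839}
scene {'mtx': array([[431.22090394,   0.        , 281.29825349],
       [  0.        , 431.22090394, 203.19628419],
       [  0.        ,   0.        ,   1.        ]]), 'xyz': array([1163.41666286, -392.68687927,  831.12759079]), 'rotation': array([-2.31791196, -0.02014002,  1.06853304])}
side {'mtx': array([[460.40253966,   0.        , 276.79474961],
       [  0.        , 460.40253966, 208.4798613 ],
       [  0.        ,   0.        ,   1.        ]]), 'xyz': array([ 382.12715664, -868.84996036,  800.74171979]), 'rotation': array([-2.23164673,  0.01756779, -0.12501596])}
wrist {'mtx': array([[325.1922621 ,   0.        , 284.8549023 ],
       [  0.        , 325.1922621 , 211.13921669],
       [  0.        ,   0.        ,   1.        ]]), 'xyz': array([ 81.14549306, 522.18200519, 383.82699354]), 'rotation': array([2.87969630e+00, 2.72753788e-03, 1.28436092e+00])}
```

View pics/scene0.png

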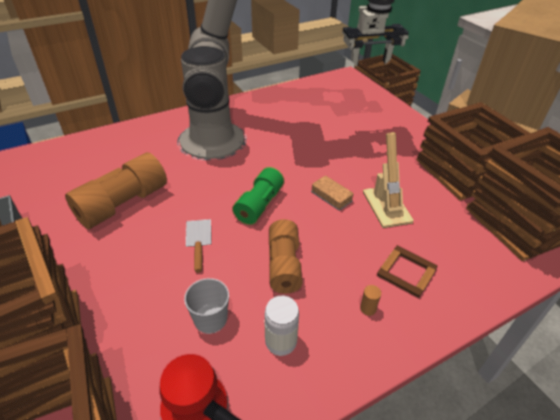

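View pics/side0.png

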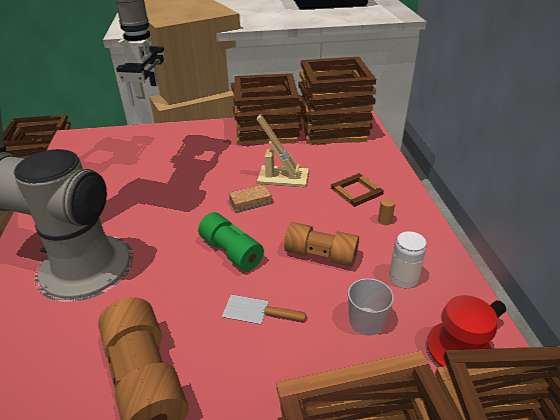

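The small brown post lies mid-table (scene ~(284,256), side ~(321,244)), with its screw holes facing the side camera. Pot rim is at ~(208,294) in scene and (370,291) in side; the can is just beyond the post and the brush is in its rest at scene (392,180) and side (278,140).

```bash
cat > h.py <<'E'
import numpy as np,cv2
from scipy.spatial.transform import Rotation as R
from plant import bot
def M(n):
    m=bot.camera_model(n);return m['mtx'],m['xyz'],R.from_euler('xyz',m['rotation']).as_matrix()
def ray(n,p,m=None):
    K,c,r=m or M(n);x=(p[0]-K[0,2])/K[0,0];y=(p[1]-K[1,2])/K[1,1]
    if n=='wrist':
        t=np.hypot(x,y);d=np.array([x/t*np.sin(t),y/t*np.sin(t),np.cos(t)]) if t>1e-9 else np.array([0,0,1.])
    else: d=np.array([x,y,1.])
    d=r@d;return c,d/np.linalg.norm(d)
def plane(n,p,z,m=None):
    c,d=ray(n,p,m);return c+d*(z-c[2])/d[2]
def tri(p,q,a='scene',b='side'):
    (c1,d1),(c2,d2)=ray(a,p),ray(b,q)
    t=np.linalg.lstsq(np.c_[d1,-d2],c2-c1,rcond=None)[0]
    u,v=c1+d1*t[0],c2+d2*t[1];return (u+v)/2,np.linalg.norm(u-v)
def proj(n,P,m=None):
    K,c,r=m or M(n);d=r.T@(np.array(P,float)-c)
    if n=='wrist':
        s=np.hypot(d[0],d[1]);t=np.arctan2(s,d[2]);x,y=d[:2]/s*t
    else:x,y=d[:2]/d[2]
    return np.array([K[0,2]+K[0,0]*x,K[1,2]+K[1,1]*y])
E
python3 - <<'E'
from h import *
np.set_printoptions(precision=1,suppress=True)
for nm,p,q in [("pot rim",(208,294),(370,291)),("can top",(282,308),(411,240)),("dowel top",(373,292),(387,203)),("brush top",(392,137),(261,117))]:
    print(nm,*tri(p,q))
for nm,p,z in [("block",(332,187),32),("frame",(408,270),15)]: print(nm,plane('scene',p,z))
print("block side",plane('side',(250,195),32))
cs=[]
for n,roi in (("scene",(255,215,310,298)),("side",(275,215,368,275))):
    im=cv2.imread(f"pics/{n}0.png");h=cv2.cvtColor(im,cv2.COLOR_BGR2HSV)
    m=((h[...,0]>7)&(h[...,0]<25)&(h[...,1]>90)).astype(np.uint8)*255
    k=np.zeros_like(m);x0,y0,x1,y1=roi;k[y0:y1,x0:x1]=m[y0:y1,x0:x1]
    c=max(cv2.findContours(k,0,2)[0],key=cv2.contourArea);hu=cv2.convexHull(c)
    mo=cv2.moments(hu);ct=np.array([mo['m10'],mo['m01']])/mo['m00'];cs.append(ct)
    vx,vy,_,_=cv2.fitLine(hu,2,0,.01,.01).ravel() if 0 else (*cv2.PCACompute(np.argwhere(cv2.drawContours(np.zeros_like(m),[hu],0,255,-1))[:,::-1].astype(np.float32),None)[1][0],0,0)
    A,B=[plane(n,ct+s*25*np.array([vx,vy]),38) for s in(-1,1)]
    print(n,ct,cv2.boundingRect(hu),"z38:",plane(n,ct,38),"dir deg",np.degrees(np.arctan2((B-A)[1],(B-A)[0])))
print(tri(*cs))
# brush zoom pic
a=cv2.imread("pics/scene0.png")[120:240,340:430];b=cv2.imread("pics/side0.png")[100:280,230:430]
cv2.imwrite("pics/z.png",np.hstack([cv2.resize(a,(360,480),interpolation=2),cv2.resize(b,(430,480)[:2],interpolation=2)][:1]+[cv2.resize(b[0:180,20:180],(427,480),interpolation=2)]))
E
```

```text
pot rim [ 638.1 -258.9   88.3] 1.5867485985753058
can top [ 757.6 -152.2  119. ] 1.04779030988719
dowel top [780.3  62.2  58.1] 1.3406248386007151
brush top [477.3 331.  196.8] 3.8711815812383197
block [422.1 197.9  32. ]
frame [746.9 202.5  15. ]
block side [424.7 186.9  32. ]
scene [284.3 256.9] (269, 220, 33, 73) z38: [589.  -50.7  38. ] dir deg -26.65573535502727
side [321.2 243.3] (284, 222, 75, 44) z38: [581.7 -47.9  38. ] dir deg -26.912052529820567
(array([583.5, -46.4,  33.5]), np.float64(5.037640303511441))
```

View pics/z.png

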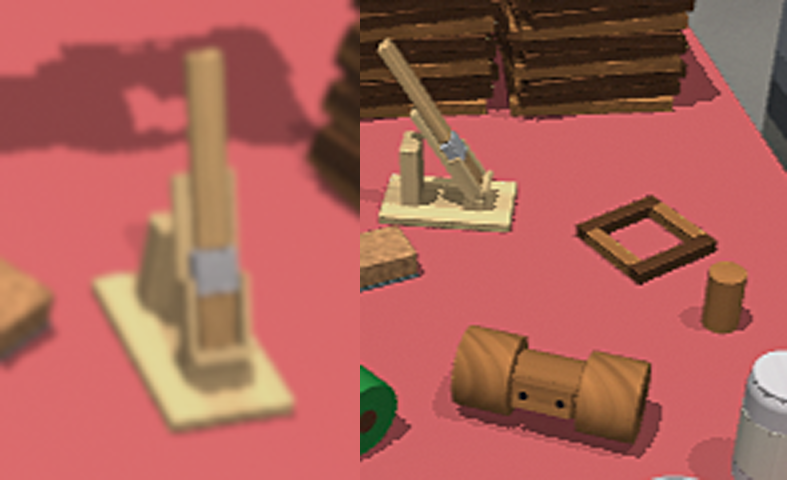

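The crop shows the pad with its two holes facing the side camera, and the brush leaning left towards the robot. The post centre is at about (585,-49) with its axis at -27°. I'll push it sideways along (0.45,0.89). First I'll hover behind it and look with the wrist camera.

Call:
servo_tool --deltas '[[[-0.04,-0.034,0],[0,0,0]],[[-0.04,-0.034,0],[0,0,0]],[[-0.04,-0.034,0],[0,0,0]],[[-0.04,-0.034,0],[0,0,0]],[[-0.04,-0.034,0],[0,0,0]],[[-0.04,-0.034,0],[0,0,0]],[[-0.04,-0.034,0],[0,0,0]],[[-0.04,-0.034,0],[0,0,0]],[[-0.04,-0.034,0],[0,0,0]],[[-0.04,-0.034,0],[0,0,0]],[[-0.04,-0.034,0],[0,0,0]],[[-0.04,-0.034,0],[0,0,0]],[[-0.04,-0.034,0],[0,0,0]],[[-0.04,-0.034,0],[0,0,0]]]' --fingers 1

```text
time: 1.9
tool_pos: [551.6, -112.9, 226.4]
tcp_rot: [3.141, -0.0, 2.855]
contact_force: [0.4, 0.5, -0.2]
grip_width: 91.5
finger_force: 0.0
```

Call:
servo_tool --deltas '[[[0,0,0],[0,0,10]],[[0,0,0],[0,0,10]],[[0,0,0],[0,0,10]],[[0,0,0],[0,0,10]],[[0,0,0],[0,0,10]],[[0,0,0],[0,0,10]],[[0,0,0],[0,0,10]],[[0,0,0],[0,0,10]],[[0,0,0],[0,0,10]],[[0,0,0],[0,0,10.5]],[[0,0,0],[0,0,0]]]'

```text
time: 3.28
tool_pos: [550.8, -111.3, 226.4]
tcp_rot: [-3.141, -0.0, 1.102]
contact_force: [-0.5, 0.4, 0.6]
grip_width: 91.8
finger_force: 0.0
```

```bash
python3 - <<'E'
from h import *
np.set_printoptions(precision=1,suppress=True)
o=bot.get_obs();print(o['tool_pos'],np.degrees(o['tcp_rot']),o['joint_positions'])
m=M('wrist');im=bot.capture('wrist');cv2.imwrite("pics/w1.png",im[:,:,::-1])
d=np.array([.891,-.454]);c=np.array([585,-49])
for s in(-85,-32,0,32,85): print(s,proj('wrist',[*(c+s*d),76],m))
for z in(0,60):
  print([plane('scene',p,z) for p in[(236,213),(255,222),(283,180),(262,172)]])
E
```

```text
[ 550.8 -111.3  226.4] [-180.    -0.    63.2] [-0.3  0.4  1.4  0.   1.3  0.1]
-85 [198.7 124.5]
-32 [253.4 122.9]
0 [287.5 122.7]
32 [321.6 123.2]
85 [375.9 125.3]
[array([361.9, -76.1,   0. ]), array([417.5, -45.1,   0. ]), array([297.1, 108.1,   0. ]), array([233.7,  69.4,   0. ])]
[array([419.8, -98.9,  60. ]), array([471.4, -70.2,  60. ]), array([359.6,  72. ,  60. ]), array([300.9,  36. ,  60. ])]
```

View pics/w1.png

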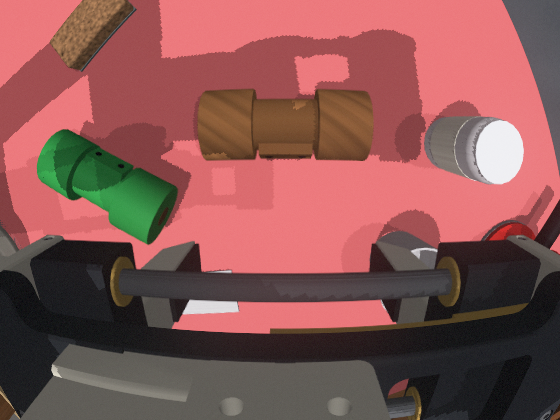

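The wrist view shows the post level across the image: bands at cols 198–372, rows 91–160, pad edge near row 150. So it is aligned with the gripper. The green post ends left of col 177, clear of the fingers.

```bash
cat >> h.py <<'E'
def post(name,thr=90):
    """post centre in tool frame from wrist silhouette; returns world centre, tangents"""
    o=bot.get_obs();m=M('wrist');im=bot.capture('wrist');cv2.imwrite(name,im[:,:,::-1])
    h=cv2.cvtColor(im,cv2.COLOR_RGB2HSV);k=((h[...,0]>5)&(h[...,0]<20)&(h[...,1]>110)&(h[...,2]<200)).astype(np.uint8)
    k[225:]=0;k=cv2.morphologyEx(k,cv2.MORPH_OPEN,np.ones((5,5)))
    n,l,st,ce=cv2.connectedComponentsWithStats(k)
    i=1+np.argmin([np.hypot(*(c-[285,125]))-s[4]/50 for c,s in zip(ce[1:],st[1:])]);x,y,w,hh,_=st[i]
    print("box",x,y,w,hh)
    xc=x+w/2;d=[ray('wrist',(xc,v),m)[1] for v in(y,y+hh)]
    b=d[0]+d[1];c=m[1]+b*(38-m[1][2])/b[2]
    return c,o,m,(x,y,w,hh)
E
python3 - <<'E'
from h import *
np.set_printoptions(precision=1,suppress=True)
c,o,m,_=post("pics/w1b.png");print(c)
r=R.from_euler('xyz',o['tcp_rot']).as_matrix();print("in tool",r.T@(c-o['tool_pos']))
E
```

```text
box 198 89 176 72
[582.8 -50.3  38. ]
in tool [ 68.9   1.2 188.4]
```

Call:
servo_tool --deltas '[[[0,0,0.05],[0,0,0]],[[0,0,0.05],[0,0,0]],[[0,0,0.05],[0,0,0]],[[0,0,0.04],[0,0,0]],[[0,0,0.02],[0,0,0]],[[0.01,0,0],[0,0,0]],[[0.007,0,0],[0,0,0]],[[0.006,0,0],[0,0,0]],[[0.006,0,0],[0,0,0]],[[0.006,0,0],[0,0,0]],[[0.006,0,0],[0,0,0]],[[0,0,0],[0,0,0]]]'

```text
time: 4.88
tool_pos: [569.7, -74.4, 16.7]
tcp_rot: [3.142, -0.0, 1.101]
contact_force: [-0.3, 1.1, 0.5]
grip_width: 92.0
finger_force: 0.0
```

```bash
python3 - <<'E'
from h import *
np.set_printoptions(precision=1,suppress=True)
im=[bot.capture('side')[190:290,240:400],bot.capture('wrist')[20:300,120:460]]
cv2.imwrite("pics/p2.png",np.hstack([cv2.resize(im[0],(448,280),interpolation=2),im[1]])[:,:,::-1])
E
```

```text
(no output)
```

View pics/p2.png

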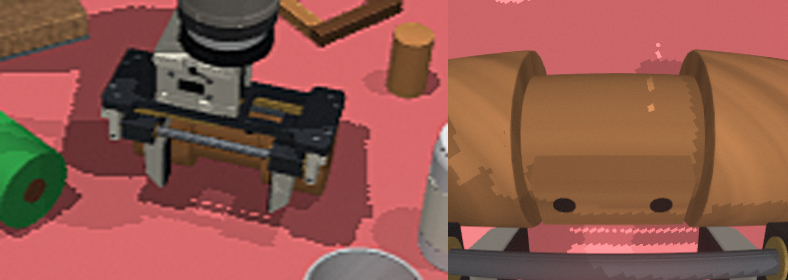

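The pad is now turning upward: in the wrist view the holes are at about (236,225) and (333,225), and the upper pad edge is at about row 177.

```bash
cat >> h.py <<'E'
def padang(pt,c,o,m,rad=35,half=0):
    """angle from vertical (about post axis, + = towards -tool x) of point seen at pixel pt on radius rad"""
    r=R.from_euler('xyz',o['tcp_rot']).as_matrix();f=r[:,0].copy()
    cc,d=ray('wrist',pt,m)
    P=np.array([(cc-c)@f,cc[2]-c[2]]);D=np.array([d@f,d[2]])
    a,b,q=D@D,2*P@D,P@P-rad**2;disc=b*b-4*a*q
    if disc<0:return None
    X=P+D*(-b-disc**.5)/2/a;return np.degrees(np.arctan2(-X[0],X[1]))
E
python3 - <<'E'
from h import *
o=bot.get_obs();m=M('wrist');r=R.from_euler('xyz',o['tcp_rot']).as_matrix()
for off in(45,47.5,50):
    c=o['tool_pos']+r[:,0]*off;c[2]=38
    print(off,c,"holes",padang((285,225),c,o,m),"edge",padang((285,177),c,o,m,np.hypot(35,13)), "post top px",proj('wrist',c+[0,0,38],m))
E
```

```text
45 [589.85652633 -34.6522742   38.        ] holes 14.753856759749867 edge -11.636451724760182 post top px [284.93861438 201.67018898]
47.5 [590.98839281 -32.42317611  38.        ] holes 19.500038964506302 edge -7.847243052133884 post top px [284.94158704 193.80483021]
50 [592.12025928 -30.19407803  38.        ] holes 24.564549258469892 edge -4.05257580744738 post top px [284.94455894 185.8574107 ]
```

```bash
python3 - <<'E'
from h import *
o=bot.get_obs();m=M('wrist');r=R.from_euler('xyz',o['tcp_rot']).as_matrix()
for off in(50,52.5,55,57.5,60):
    c=o['tool_pos']+r[:,0]*off;c[2]=38
    print(off,"rolled says",75-(off-27.5)/.663,"holes",padang((285,225),c,o,m),"edge",padang((285,177),c,o,m,np.hypot(35,13)))
E
```

```text
50 rolled says 41.06334841628959 holes 24.564549258469892 edge -4.05257580744738
52.5 rolled says 37.29260935143288 holes 30.072269034318243 edge -0.23557931300583687
55 rolled says 33.521870286576174 holes 36.2363141414887 edge 3.621528004393724
57.5 rolled says 29.75113122171946 holes 43.48554485745248 edge 7.538237814717726
60 rolled says 25.98039215686275 holes 53.015058652236 edge 11.536765049613487
```

Call:
servo_tool --deltas '[[[0.003,0,0],[0,0,0]],[[0.003,0,0],[0,0,0]],[[0.003,0,0],[0,0,0]],[[0.003,0,0],[0,0,0]],[[0.003,0,0],[0,0,0]],[[0.003,0,0],[0,0,0]],[[0.002,0,0],[0,0,0]],[[0,0,0],[0,0,0]],[[-0.03,0,0],[0,0,0]],[[-0.03,0,0],[0,0,0]],[[0,0,-0.05],[0,0,0]],[[0,0,-0.05],[0,0,0]],[[0,0,-0.05],[0,0,0]],[[0.02,0,-0.05],[0,0,0]],[[0.02,0,0],[0,0,0]],[[0,0,0],[0,0,0]]]'

```text
time: 6.98
tool_pos: [569.4, -73.7, 216.0]
tcp_rot: [-3.141, 0.0, 1.103]
contact_force: [-0.7, 0.5, -0.1]
grip_width: 91.9
finger_force: 0.0
```

```bash
python3 - <<'E'
from h import *
np.set_printoptions(precision=1,suppress=True)
c,o,m,b=post("pics/w3.png");r=R.from_euler('xyz',o['tcp_rot']).as_matrix();print(c,"in tool",r.T@(c-o['tool_pos']))
print("rolled",(c-[582.8,-50.3,38])@r[:,0])
print("top px",proj('wrist',c+[0,0,38],m),"pad up edges",[proj('wrist',c+[0,0,35]+s*r[:,0],m) for s in(-13,0,13)])
im=cv2.imread("pics/w3.png")[b[1]-10:b[1]+b[3]+10,b[0]-10:b[0]+b[2]+10]
cv2.imwrite("pics/w3z.png",cv2.resize(im,None,fx=4,fy=4,interpolation=2));print(b,im.shape)
E
```

```text
box 195 90 182 73
[600.7 -14.1  38. ] in tool [ 67.3   1.1 178. ]
rolled 40.40250873083412
top px [286.1 126.6] pad up edges [array([286.1, 140.7]), array([286.1, 126.6]), array([286.1, 112.6])]
(np.int32(195), np.int32(90), np.int32(182), np.int32(73)) (93, 202, 3)
```

View pics/w3z.png

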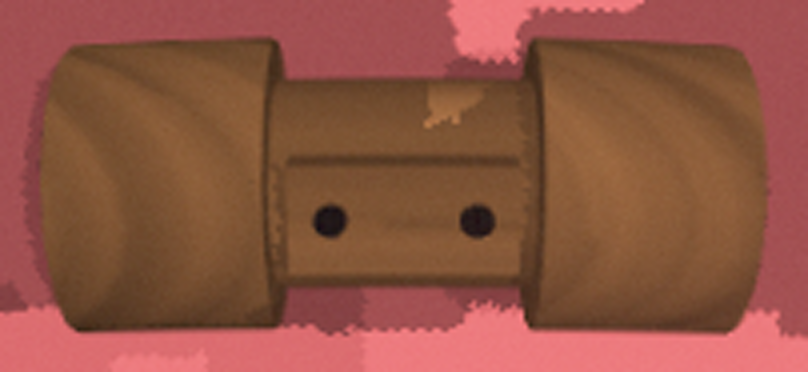

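The holes are at about row 135 against 126.6 for straight up, so about 13.5° (9 mm) is still to roll. The fingers meet the post at a 47.3 mm offset, so one more gentle push will do it.

Call:
servo_tool --deltas '[[[0,0,0.06],[0,0,0]],[[0,0,0.06],[0,0,0]],[[0,0,0.05],[0,0,0]],[[0,0,0.028],[0,0,0]],[[0.009,0,0],[0,0,0]],[[0.007,0,0],[0,0,0]],[[0.003,0,0],[0,0,0]],[[0.002,0,0],[0,0,0]],[[0.002,0,0],[0,0,0]],[[0.002,0,0],[0,0,0]],[[0.002,0,0],[0,0,0]],[[0.002,0,0],[0,0,0]],[[0,0,0],[0,0,0]],[[-0.009,0,0],[0,0,0]],[[-0.03,0,0],[0,0,0]],[[0,0,-0.05],[0,0,0]],[[0,0,-0.05],[0,0,0]],[[0,0,-0.05],[0,0,0]],[[0,0,-0.05],[0,0,0]],[[0,0,0],[0,0,0]]]'

```text
time: 9.52
tool_pos: [566.7, -84.9, 223.2]
tcp_rot: [3.133, -0.002, 1.1]
contact_force: [-0.3, -0.1, -0.8]
grip_width: 91.7
finger_force: 0.0
```

```bash
python3 - <<'E'
from h import *
np.set_printoptions(precision=1,suppress=True)
c,o,m,b=post("pics/w4.png");r=R.from_euler('xyz',o['tcp_rot']).as_matrix();print(c,"in tool",r.T@(c-o['tool_pos']))
print("rolled",(c-[582.8,-50.3,38])@r[:,0])
im=cv2.imread("pics/w4.png");x,y,w,h=b
k=(im[y+8:y+h-8,x+60:x+w-60].max(2)<45).astype(np.uint8)
n,l,st,ce=cv2.connectedComponentsWithStats(k)
H=[ce[i]+[x+60,y+8] for i in range(1,n) if st[i][4]>15];print(H)
for p in H: print(padang(p,c,o,m), plane('wrist',p,73,m))
E
```

```text
box 192 72 179 72
[604.5  -6.3  38. ] in tool [ 86.9  -3.6 185.3]
rolled 49.090857780000526
[array([262.8, 105.4]), array([300.5, 105.9])]
-1.1908021022617872 [589.4   2.2  73. ]
-0.3483889088842837 [620.5 -14.2  73. ]
```

The pad faces up to within about 1°, with its centre near (605,-6,73). Next is the brush: I'll measure its axis from the fixed views.

```bash
python3 - <<'E'
from h import *
np.set_printoptions(precision=1,suppress=True)
A,e1=tri((391.5,133.5),(260.5,117));B,e2=tri((393.7,187.5),(285,155))
print("top",A,e1,"ferrule",B,e2)
d=A-B;print(np.linalg.norm(d),"tilt",np.degrees(np.arctan2(np.hypot(*d[:2]),d[2])),"az",np.degrees(np.arctan2(d[1],d[0])))
# base plate corners from zoom crop scene (x4 from 340,120)
for n,P in (("scene",[(95,285),(175,425),(293,408),(228,310)]),("side",[(380,215),(513,227),(516,183),(388,175)])):
    for p in P:
        q=(340+p[0]/4,120+p[1]/4) if n=="scene" else (250+(p[0]-360)/2.667,100+p[1]/2.667)
        print(n,plane(n,q,6))
E
```

```text
top [474.4 328.8 202.2] 3.888626407369724 ferrule [542.7 312.   77.3] 0.5005834734554967
143.27798016060575 tilt 29.407794170399338 az 166.17705198016807
scene [456.8 289.2   6. ]
scene [597.1 250.7   6. ]
scene [621.8 332.3   6. ]
scene [523.4 358.1   6. ]
side [454.7 293.5   6. ]
side [600.9 247.2   6. ]
side [620.4 336.1   6. ]
side [472.  376.6   6. ]
```

Call:
servo_tool --deltas '[[[0,0,-0.01],[0,0,-10.2]],[[0,0,-0.01],[0,0,-10.2]],[[0,0,0],[0,0,-10.2]],[[0,0,0],[0,0,-10.2]],[[0,0,0],[0,0,-10.2]],[[0,0,0],[0,0,-10.2]],[[0,0,0],[0,0,-10.2]],[[0,0,0],[0,0,-10.2]],[[0,0,0],[0,0,-10.2]],[[0,0,0],[0,0,-10.2]],[[0,0,0],[0,0,0]]]'

```text
time: 10.95
tool_pos: [564.2, -83.9, 237.0]
tcp_rot: [3.141, -0.003, 2.879]
contact_force: [-0.3, 0.4, -0.5]
grip_width: 91.8
finger_force: 0.0
```

Call:
servo_tool --deltas '[[[0.028,0.047,-0.002],[0,0,0]],[[0.028,0.047,-0.001],[0,0,0]],[[0.028,0.047,-0.001],[0,0,0]],[[0.028,0.047,-0.001],[0,0,0]],[[0.028,0.047,-0.001],[0,0,0]],[[0.028,0.047,-0.001],[0,0,0]],[[0.028,0.047,0],[0,0,0]],[[0.027,0.047,0],[0,0,0]],[[0,0,0],[0,-10.5,0]],[[0,0,0],[0,-10.5,0]],[[0,0,0],[0,-10.5,0]],[[0,0,0],[0,0,0]]]'

```text
time: 12.45
tool_pos: [443.6, 337.1, 243.6]
tcp_rot: [-3.139, 0.547, 2.884]
contact_force: [-0.0, 0.5, 0.7]
grip_width: 92.0
finger_force: 0.0
```

```bash
python3 - <<'E'
from h import *
np.set_printoptions(precision=1,suppress=True)
o=bot.get_obs();print(o['tool_pos'],np.degrees(o['tcp_rot']),o['joint_positions'])
m=M('wrist');im=bot.capture('wrist');cv2.imwrite("pics/w5.png",im[:,:,::-1])
r=R.from_euler('xyz',o['tcp_rot']).as_matrix()
l=np.radians(165);u=np.array([.5225*np.cos(l),.5225*np.sin(l),.8526]);t=np.array([575.4,301.8,33])
for s in(70,120,160,200):print(s,proj('wrist',t+s*u,m),"tool",r.T@(t+s*u-o['tool_pos']))
E
```

```text
[443.6 337.1 243.6] [-179.8   31.3  165.2] [ 0.8  0.3  1.7 -0.6  0.9 -0.2]
70 [286.2 198.4] tool [ -6.8   0.1 180.9]
120 [286.3 210.3] tool [ -6.6   0.1 130.9]
160 [286.4 223. ] tool [-6.5  0.  90.9]
200 [286.6 240. ] tool [-6.4 -0.  50.9]
```

View pics/w5.png

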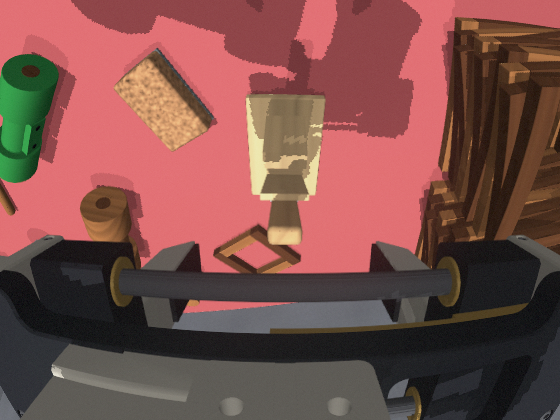

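The handle's end face is at about cols 268–301, ending near row 243. That is roughly where I predicted (286.6,240). I'll refine it with a brightness profile instead of another picture.

```bash
python3 - <<'E'
from h import *
np.set_printoptions(precision=1,suppress=True,linewidth=200)
im=cv2.imread("pics/w5.png").astype(int)
for y in range(196,250,2): print(y,im[y,283:287].mean(0),end=' ' if y%4 else '\n')
h=cv2.cvtColor(im.astype(np.uint8),cv2.COLOR_BGR2HSV)
print()
for y in(202,210,218,226,232,236,240):print(y,''.join('#' if (h[y,x,0]>9 and h[y,x,0]<30) else '.' for x in range(255,315)))
E
```

```text
196 [ 94.8 127.  151. ]
198 [ 94.5 126.5 151.5] 200 [ 77.5 104.5 128.2]
202 [ 58.   79.8 103. ] 204 [ 56.2  78.5 102. ]
206 [ 57.5  79.  102.8] 208 [ 58.5  79.2 102.5]
210 [ 57.8  78.5 102.8] 212 [ 58.   80.5 103.8]
214 [ 58.2  79.8 104.5] 216 [ 59.   79.2 103.2]
218 [ 59.   80.5 104.2] 220 [ 58.8  79.8 104.5]
222 [ 58.2  80.  104.2] 224 [ 59.   80.  103.8]
226 [ 71.2  98.2 126. ] 228 [ 98.5 138.  173.5]
230 [114.8 162.  203. ] 232 [127.5 180.  222.5]
234 [135.  189.  229.8] 236 [139.2 196.2 233.8]
238 [143.5 202.2 235.5] 240 [145. 206. 235.]
242 [140.5 198.8 234.5] 244 [102.5 145.2 184.2]
246 [31.5 41.2 67.8] 248 [31.2 40.8 68.8]

202 .................#########################..................
210 ................###########################.................
218 ...............##############################...............
226 ..............################################..............
232 ##...##.....###################################.............
236 #.######..#.###################################.............
240 ##..##########################################..............
```

Call:
servo_tool --deltas '[[[-0.003,-0.0015,0.02],[0,0,0]],[[0,0,0.03],[0,0,0]],[[0,0,0.03],[0,0,0]],[[0,0,0.02],[0,0,0]],[[0,0,0.01],[0,0,0]],[[0,0,0],[0,0,0]]]'

```text
time: 13.25
tool_pos: [504.9, 319.4, 153.2]
tcp_rot: [-3.142, 0.549, 2.878]
contact_force: [1.3, 0.1, 0.3]
grip_width: 91.9
finger_force: 0.0
```

```bash
python3 - <<'E'
from h import *
im=[bot.capture('side')[60:180,220:340],bot.capture('wrist')[150:330,200:370]]
cv2.imwrite("pics/p6.png",np.hstack([cv2.resize(im[0],(400,400),interpolation=2),cv2.resize(im[1],(378,400),interpolation=2)])[:,:,::-1])
E
```

```text
(no output)
```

View pics/p6.png

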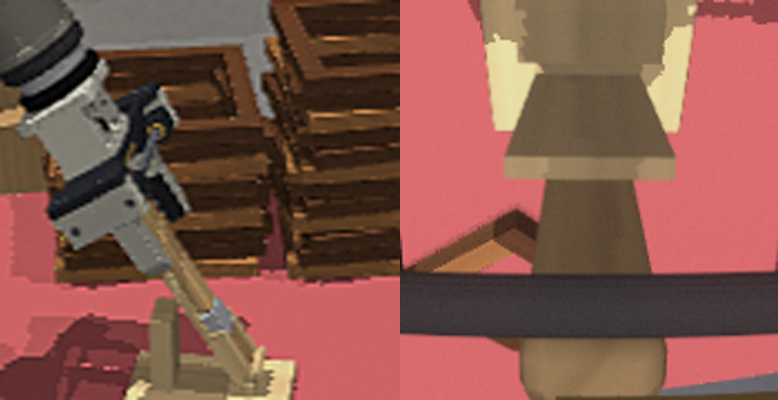

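The handle is between the fingers and centred, with the gripper axis parallel to the brush. I'll close and draw it out along the handle.

Call:
servo_tool --deltas '[[[0,0,0],[0,0,0]],[[0,0,0],[0,0,0]],[[0,0,0],[0,0,0]],[[0,0,0],[0,0,0]],[[0,0,0],[0,0,0]],[[0,0,0],[0,0,0]]]' --fingers 0

```text
time: 14.1
tool_pos: [504.0, 320.1, 153.5]
tcp_rot: [3.142, 0.55, 2.881]
contact_force: [-0.3, -0.9, 0.1]
grip_width: 36.7
finger_force: 0.0
```

Call:
servo_tool --deltas '[[[0,0,0],[0,0,0]],[[0,0,0],[0,0,0]],[[0,0,0],[0,0,0]]]'

```text
time: 14.48
tool_pos: [504.0, 320.0, 153.5]
tcp_rot: [-3.142, 0.55, 2.881]
contact_force: [0.9, -1.1, 0.1]
grip_width: 23.8
finger_force: 29.9
```

Call:
servo_tool --deltas '[[[0,0,-0.02],[0,0,0]],[[0,0,-0.03],[0,0,0]],[[0,0,-0.04],[0,0,0]],[[0,0,-0.04],[0,0,0]],[[0,0,-0.03],[0,0,0]],[[0,0,0],[0,0,0]]]'

```text
time: 15.22
tool_pos: [423.2, 342.7, 291.9]
tcp_rot: [3.137, 0.552, 2.88]
contact_force: [0.5, -0.8, -0.5]
grip_width: 23.8
finger_force: 30.0
```

Call:
servo_tool --deltas '[[[0,0,-0.02],[0,0,0]],[[0,0,0],[0,8,0]],[[0,0,0],[0,8,0]],[[0,0,0],[0,8,0]],[[0,0,0],[0,7.6,0]],[[0,0,0],[0,0,0]]]'

```text
time: 15.98
tool_pos: [415.3, 342.9, 304.7]
tcp_rot: [-3.139, -0.003, 2.876]
contact_force: [-0.0, -0.6, -1.6]
grip_width: 24.0
finger_force: 30.0
```

Call:
servo_tool --deltas '[[[-0.028,-0.0404,0],[0,0,0]],[[-0.028,-0.0404,0],[0,0,0]],[[-0.028,-0.0404,0],[0,0,0]],[[-0.028,-0.0404,0],[0,0,0]],[[-0.028,-0.0404,0],[0,0,0]],[[-0.028,-0.0404,0],[0,0,0]],[[-0.028,-0.0404,0],[0,0,0]],[[-0.028,-0.0404,0],[0,0,0]],[[-0.028,-0.0404,0],[0,0,0]],[[-0.028,-0.0404,0],[0,0,0]],[[-0.028,-0.0404,0],[0,0,0]],[[-0.028,-0.0404,0],[0,0,0]],[[-0.02,-0.03,0],[0,0,0]],[[0,0,0],[0,0,0]],[[0,0,0],[0,0,0]]]'

```text
time: 17.85
tool_pos: [624.3, -243.8, 305.5]
tcp_rot: [-3.141, -0.003, 2.881]
contact_force: [-0.2, 0.5, -0.2]
grip_width: 23.9
finger_force: 30.0
```

```bash
python3 - <<'E'
from h import *
np.set_printoptions(precision=1,suppress=True)
o=bot.get_obs();print(o['tool_pos'],np.degrees(o['tcp_rot']))
r=R.from_euler('xyz',o['tcp_rot']).as_matrix();T=o['tool_pos']
for n in('scene','side'):print(n,"tip pred",proj(n,T+141*r[:,2]),"tcp",proj(n,T),"pot rim",proj(n,[638,-259,85]))
a=bot.capture('scene');b=bot.capture('side')
cv2.imwrite("pics/s7.png",a[:,:,::-1]);cv2.imwrite("pics/d7.png",b[:,:,::-1])
A=a[170:350,150:310];B=b[130:340,290:460]
cv2.imwrite("pics/p7.png",np.hstack([cv2.resize(A,(400,450),interpolation=2),cv2.resize(B,(364,450),interpolation=2)])[:,:,::-1])
E
```

```text
[ 624.3 -243.8  305.5] [-180.    -0.2  165.1]
scene tip pred [209.  262.5] tcp [201.5 211.1] pot rim [208.3 294.6]
side tip pred [365.2 259.9] tcp [373.4 202.5] pot rim [370.  292.5]
```

View pics/p7.png

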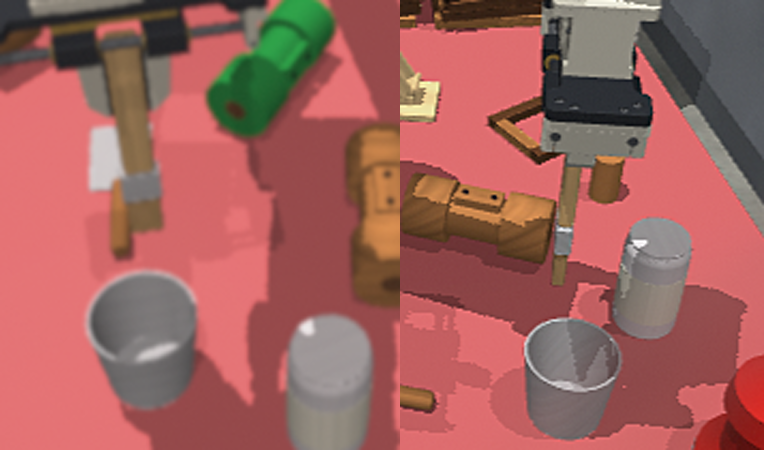

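The brush hangs upright, with its tip at about scene (208,262) and side (364,262), matching the prediction. The post's pad is clearly up, with its holes on top. Next I'll refine the pot position.

```bash
python3 - <<'E'
from h import *
np.set_printoptions(precision=1,suppress=True)
P,e=tri((206.8,296),(370.8,293));print("pot",P,e,plane('scene',(206.8,296),85),plane('side',(370.8,293),85))
t,e=tri((208.4,262),(364.2,262));print("tip",t,e)
o=bot.get_obs();r=R.from_euler('xyz',o['tcp_rot']).as_matrix();print("pot-tcp in tool",r.T@(P-o['tool_pos']),"tip",r.T@(t-o['tool_pos']))
c=np.array([605,-6,73]);print("pad from pot, tool",r.T@(c-P))
E
```

```text
pot [ 639.3 -262.2   85.4] 2.1068471415738927 [ 639.9 -263.    85. ] [ 639.2 -260.6   85. ]
tip [ 621.2 -244.9  161.9] 2.696249060665807
pot-tcp in tool [-19.6 -14.3 221. ] tip [  2.5  -2.3 144.6]
pad from pot, tool [ 98.9 238.8  12.5]
```

Call:
servo_tool --deltas '[[[-0.02,-0.014,0],[0,0,0]],[[0,0,0.04],[0,0,0]],[[0,0,0.04],[0,0,0]],[[0,0,0.04],[0,0,0]],[[0,0,0.02],[0,0,0]],[[0,0,0],[0,0,0]],[[0,0,0],[0,0,0]],[[0,0,0],[0,0,0]],[[0,0,-0.03],[0,0,0]],[[0,0,-0.04],[0,0,0]],[[0,0,-0.04],[0,0,0]],[[0,0,-0.03],[0,0,0]],[[0,0,0],[0,0,0]]]'

```text
time: 19.58
tool_pos: [641.1, -263.9, 310.2]
tcp_rot: [-3.14, 0.006, 2.881]
contact_force: [0.3, -0.2, -1.6]
grip_width: 23.8
finger_force: 30.0
```

Call:
servo_tool --deltas '[[[0.02,0.048,0],[0,0,0]],[[0.02,0.048,0],[0,0,0]],[[0.02,0.048,0],[0,0,0]],[[0.02,0.048,0],[0,0,0]],[[0.019,0.047,0],[0,0,0]],[[0,0,0.03],[0,0,0]],[[0,0,0.03],[0,0,0]],[[0,0,0.01],[0,0,0]],[[0,0,0],[0,0,0]],[[0,0,0],[0,0,0]]]'

```text
time: 20.82
tool_pos: [606.6, -7.3, 237.6]
tcp_rot: [3.141, 0.0, 2.881]
contact_force: [0.6, 0.0, -0.4]
grip_width: 23.7
finger_force: 30.0
```

```bash
python3 - <<'E'
from h import *
np.set_printoptions(precision=1,suppress=True)
o=bot.get_obs();print(o['tool_pos'],np.degrees(o['tcp_rot']))
r=R.from_euler('xyz',o['tcp_rot']).as_matrix();T=o['tool_pos']
for n in('scene','side'):print(n,"tip pred",proj(n,T+142*r[:,2]),"pad",proj(n,[605,-6,73]))
a=bot.capture('scene');b=bot.capture('side')
A=a[170:350,150:310];B=b[130:340,290:460]
A=a[160:310,200:360];B=b[150:290,250:400]
cv2.imwrite("pics/p8.png",np.hstack([cv2.resize(A,(400,375),interpolation=2),cv2.resize(B,(400,373),interpolation=2)[:375] if 0 else cv2.resize(B,(400,375),interpolation=2)])[:,:,::-1])
E
```

```text
[606.6  -7.3 237.6] [180.   0. 165.]
scene tip pred [305.1 239.1] pad [304.7 245. ]
side tip pred [328.9 213.8] pad [327.7 220.7]
```

View pics/p8.png

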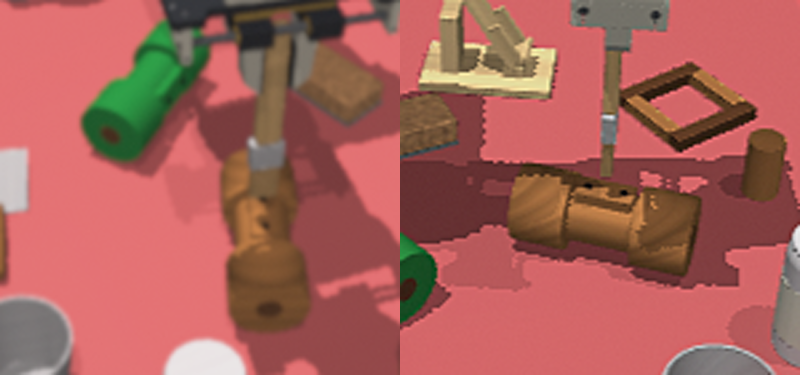

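The brush tip (scene (305,238), side (327,216)) is right over the pad between the two screw holes (side (327,221)). I'll lower it gently until it touches.

Call:
servo_tool --deltas '[[[0,0,0.009],[0,0,0]],[[0,0,0.006],[0,0,0]],[[0,0,0.002],[0,0,0]],[[0,0,0],[0,0,0]]]'

```text
time: 21.42
tool_pos: [606.0, -7.0, 219.2]
tcp_rot: [3.142, -0.002, 2.881]
contact_force: [0.0, 0.3, -1.2]
grip_width: 24.1
finger_force: 30.0
```

Call:
servo_tool --deltas '[[[0,0,0.002],[0,0,0]],[[0,0,0],[0,0,0]],[[0,0,0],[0,0,0]]]'

```text
time: 21.8
tool_pos: [606.0, -7.0, 217.6]
tcp_rot: [3.141, -0.002, 2.881]
contact_force: [0.0, 0.5, -1.5]
grip_width: 23.9
finger_force: 30.0
```

Call:
servo_tool --deltas '[[[0,0,0.001],[0,0,0]],[[0,0,0],[0,0,0]],[[0,0,0],[0,0,0]]]'

```text
time: 22.18
tool_pos: [606.0, -7.1, 216.5]
tcp_rot: [3.142, -0.002, 2.881]
contact_force: [0.0, 0.1, -1.7]
grip_width: 23.5
finger_force: 30.0
```

Call:
servo_tool --deltas '[[[0,0,0.001],[0,0,0]],[[0,0,0],[0,0,0]]]'

```text
time: 22.42
tool_pos: [605.9, -7.0, 215.3]
tcp_rot: [3.142, -0.002, 2.881]
contact_force: [-0.3, -0.4, -1.3]
grip_width: 23.9
finger_force: 30.0
```

Call:
servo_tool --deltas '[[[0,0,0.001],[0,0,0]],[[0,0,0],[0,0,0]]]'

```text
time: 22.68
tool_pos: [605.9, -7.0, 214.4]
tcp_rot: [3.142, -0.002, 2.881]
contact_force: [0.1, -0.5, -0.7]
grip_width: 23.9
finger_force: 30.0
```

Call:
servo_tool --deltas '[[[0,0,0.001],[0,0,0]],[[0,0,0],[0,0,0]]]'

```text
time: 22.92
tool_pos: [605.9, -7.0, 213.4]
tcp_rot: [3.141, -0.002, 2.881]
contact_force: [0.2, 0.0, -0.0]
grip_width: 23.9
finger_force: 30.0
```

Call:
servo_tool --deltas '[[[0,0,0.001],[0,0,0]],[[0,0,0],[0,0,0]]]'

```text
time: 23.18
tool_pos: [605.9, -7.0, 212.4]
tcp_rot: [3.142, -0.002, 2.881]
contact_force: [0.2, 0.9, -0.3]
grip_width: 23.7
finger_force: 30.0
```

Call:
servo_tool --deltas '[[[0,0,0.001],[0,0,0]],[[0,0,0],[0,0,0]]]'

```text
time: 23.42
tool_pos: [606.0, -7.0, 211.5]
tcp_rot: [3.141, -0.002, 2.881]
contact_force: [0.6, 1.1, -0.3]
grip_width: 24.0
finger_force: 30.0
```

Call:
servo_tool --deltas '[[[0,0,0.0015],[0,0,0]],[[0,0,0],[0,0,0]]]'

```text
time: 23.68
tool_pos: [606.3, -6.6, 211.2]
tcp_rot: [3.14, -0.0, 2.881]
contact_force: [-0.2, 1.8, 4.6]
grip_width: 23.8
finger_force: 30.0
```

Call:
servo_tool --deltas '[[[0,0,0.0015],[0,0,0]],[[0,0,0],[0,0,0]]]'

```text
time: 23.92
tool_pos: [606.7, -6.5, 211.1]
tcp_rot: [3.14, 0.002, 2.881]
contact_force: [-2.4, 1.5, 12.9]
grip_width: 23.8
finger_force: 30.0
```

It made contact (4.6 then 12.9 N), so the tip lies about 138 mm beyond the TCP. I'll lift it, go back over the pot, lean the brush 33° towards the robot so it can rest on the rim, and lower it.

Call:
servo_tool --deltas '[[[0,0,-0.005],[0,0,0]],[[0,0,-0.03],[0,0,0]],[[0,0,-0.04],[0,0,0]],[[0,0,-0.02],[0,0,0]],[[-0.01,-0.048,0],[0,0,0]],[[-0.01,-0.048,0],[0,0,0]],[[-0.01,-0.048,0],[0,0,0]],[[-0.01,-0.048,0],[0,0,0]],[[-0.01,-0.046,0],[0,0,0]],[[0,0,0],[0,-9,0]],[[0,0,0],[0,-8,0]],[[0,0,0],[0,-8,0]],[[0,0,0],[0,-8,0]],[[0,0,0],[0,0,0]],[[0,0,0],[0,0,0]]]'

```text
time: 25.8
tool_pos: [593.9, -250.5, 304.5]
tcp_rot: [-3.141, 0.574, 2.881]
contact_force: [-0.5, -0.4, -1.2]
grip_width: 23.9
finger_force: 30.0
```

```bash
python3 - <<'E'
from h import *
np.set_printoptions(precision=1,suppress=True)
o=bot.get_obs();r=R.from_euler('xyz',o['tcp_rot']).as_matrix();T=o['tool_pos'];tip=T+138*r[:,2]
print(T,np.degrees(o['tcp_rot']),"tip",tip)
l=np.array([-.966,.259]);print("tip rel pot along l,perp",(tip-[639.5,-262,0])[:2]@l,(tip-[639.5,-262,0])[:2]@[.259,.966])
# ferrule centre (grey-blue, 56 mm from tip) check in both views
for n in('scene','side'):
    im=bot.capture(n);cv2.imwrite(f"pics/{n}9.png",im[:,:,::-1])
    p=proj(n,T+(138-56)*r[:,2]);x,y=p.astype(int);h=cv2.cvtColor(im[y-18:y+18,x-18:x+18],cv2.COLOR_RGB2HSV)
    k=((h[...,1]<70)&(h[...,2]>70)).astype(np.uint8);nn,_,st,ce=cv2.connectedComponentsWithStats(k)
    print(n,"pred ferrule",p,"seen",[(ce[i]+[x-18,y-18],st[i][4]) for i in range(1,nn) if st[i][4]>15])
    # pot rim: grey blob now vs. first picture
    a=cv2.imread(f"pics/{n}0.png");q=proj(n,[639.5,-262,45]).astype(int);s=np.s_[q[1]-10:q[1]+35,q[0]-32:q[0]+32]
    print(" pot diff vs start",np.abs(a[s].astype(int)-im[s][:,:,::-1]).mean())
im=cv2.imread("pics/side9.png");g=im[205:240,305:350].max(2);k=(g<50).astype(np.uint8);nn,_,st,ce=cv2.connectedComponentsWithStats(k)
print("holes side",[(ce[i]+[305,205],st[i][4]) for i in range(1,nn)],"pred up",[proj('side',v) for v in([589.4,2.2,73],[620.5,-14.2,73])])
E
```

```text
[ 593.9 -250.5  304.5] [-180.    32.9  165.1] tip [ 666.3 -269.9  188.6]
tip rel pot along l,perp -27.930802463929883 -0.6681815776894838
scene pred ferrule [198.7 246.2] seen [(array([198.7, 242.3]), np.int32(458))]
 pot diff vs start 9.660185185185185
side pred ferrule [378.7 238.2] seen [(array([378.2, 241.3]), np.int32(177)), (array([394.2, 250.2]), np.int32(30))]
 pot diff vs start 12.085185185185185
holes side [(array([308.2, 205.5]), np.int32(10)), (array([317.7, 211.1]), np.int32(9)), (array([320.5, 219. ]), np.int32(2)), (array([333.5, 221.5]), np.int32(4))] pred up [array([320.8, 219.2]), array([334.5, 222.2])]
```

Call:
servo_tool --deltas '[[[0.019,0,0.029],[0,0,0]],[[0.019,0,0.029],[0,0,0]],[[0.019,0,0.029],[0,0,0]],[[0.019,0,0.029],[0,0,0]],[[0.01,0,0.016],[0,0,0]],[[0.006,0,0.009],[0,0,0]],[[0,0,0],[0,0,0]]]'

```text
time: 26.78
tool_pos: [593.3, -249.7, 134.1]
tcp_rot: [3.14, 0.573, 2.881]
contact_force: [0.4, 0.2, -0.8]
grip_width: 23.5
finger_force: 30.0
```

Call:
servo_tool --deltas '[[[0.002,0,0.003],[0,0,0]],[[0,0,0],[0,0,0]]]'

```text
time: 27.02
tool_pos: [592.8, -249.8, 131.8]
tcp_rot: [3.142, 0.575, 2.881]
contact_force: [0.1, 0.8, -0.8]
grip_width: 23.8
finger_force: 30.0
```

Call:
servo_tool --deltas '[[[0.001,0,0.0015],[0,0,0]],[[0,0,0],[0,0,0]]]'

```text
time: 27.28
tool_pos: [592.4, -249.7, 129.7]
tcp_rot: [3.141, 0.574, 2.881]
contact_force: [0.2, -0.1, -0.3]
grip_width: 23.6
finger_force: 30.0
```

Call:
servo_tool --deltas '[[[0.001,0,0.0015],[0,0,0]],[[0.0005,0,0.001],[0,0,0]],[[0,0,0],[0,0,0]]]'

```text
time: 27.65
tool_pos: [592.5, -249.7, 126.5]
tcp_rot: [3.141, 0.574, 2.881]
contact_force: [-0.5, -0.1, 0.6]
grip_width: 23.8
finger_force: 30.0
```

Call:
servo_tool --deltas '[[[0.0005,0,0.001],[0,0,0]],[[0,0,0],[0,0,0]]]'

```text
time: 27.9
tool_pos: [592.6, -249.8, 125.5]
tcp_rot: [3.141, 0.574, 2.881]
contact_force: [-0.0, 0.0, -1.3]
grip_width: 23.8
finger_force: 30.0
```

Close enough, within about 2 mm of the floor. I'll open the fingers and withdraw along the handle.

Call:
servo_tool --deltas '[[[0,0,0],[0,0,0]],[[0,0,0],[0,0,0]],[[0,0,0],[0,0,0]],[[0,0,0],[0,0,0]],[[0,0,0],[0,0,0]],[[0,0,0],[0,0,0]],[[0,0,0],[0,0,0]],[[0,0,0],[0,0,0]],[[0,0,0],[0,0,0]]]' --fingers 1

```text
time: 29.02
tool_pos: [592.6, -249.8, 125.6]
tcp_rot: [3.141, 0.574, 2.881]
contact_force: [0.1, -0.2, 0.5]
grip_width: 91.9
finger_force: 0.0
```

Call:
servo_tool --deltas '[[[0,0,-0.015],[0,0,0]],[[0,0,-0.02],[0,0,0]],[[0,0,-0.04],[0,0,0]],[[0,0,-0.05],[0,0,0]],[[0,0,-0.03],[0,0,0]],[[0,0,0],[0,0,0]]]'

```text
time: 29.78
tool_pos: [511.0, -228.5, 258.9]
tcp_rot: [-3.139, 0.579, 2.882]
contact_force: [1.0, -0.3, -0.5]
grip_width: 91.9
finger_force: 0.0
```

```bash
python3 - <<'E'
from h import *
np.set_printoptions(precision=1,suppress=True,linewidth=250)
ps={}
for t in(0,1):
  for n in('scene','side'):
    im=bot.capture(n);cv2.imwrite(f"pics/{n}e{t}.png",im[:,:,::-1]);ps[n,t]=im.astype(int)
for n in('scene','side'):
    print(n,"motion between shots",np.abs(ps[n,0]-ps[n,1]).max())
    im=ps[n,1].astype(np.uint8);h=cv2.cvtColor(im,cv2.COLOR_RGB2HSV)
    q=proj(n,[639.5,-262,85]);x,y=q.astype(int)
    k=((h[...,0]>9)&(h[...,0]<28)&(h[...,1]>60)).astype(np.uint8);z=np.zeros_like(k);s=np.s_[y-70:y+30,x-70:x+40];z[s]=k[s]
    nn,_,st,ce=cv2.connectedComponentsWithStats(z);print(n,"rim",q,"wood blobs",[(st[i],ce[i]) for i in range(1,nn) if st[i][4]>25])
    a=cv2.imread(f"pics/{n}0.png")
    for nm,P,w in(("can",[757,-152,60],16),("dowel",[780,62,35],9),("block",[423,193,20],14),("frame",[747,202,8],22),("pot",[639.5,-262,40],22)):
        u,v=proj(n,P).astype(int);T=a[v-w:v+w,u-w:u+w];S=im[v-w-12:v+w+12,u-w-12:u+w+12,::-1].copy()
        mx=cv2.minMaxLoc(cv2.matchTemplate(S,T,cv2.TM_CCOEFF_NORMED));print("  ",nm,"shift px",np.array(mx[3])-12,round(mx[1],2))
# expected brush end if leaning: top at tip+200u
l=np.array([-.966,.259,0])
for th in(33,39):
    T=np.array([639.5,-262,8])-28*l; E=T+200*(np.sin(np.radians(th))*l+np.cos(np.radians(th))*np.array([0,0,1]))
    print(th,[proj(n,E) for n in('scene','side')],[proj(n,T+95*(E-T)/200) for n in('scene','side')])
print(bot.get_obs()['tool_pos'],bot.get_obs()['contact_force'])
E
```

```text
scene motion between shots 91
scene rim [207.2 295.7] wood blobs [(array([193, 236,  20,  62, 731], dtype=int32), array([202.1, 267.1]))]
   can shift px [0 0] 1.0
   dowel shift px [0 0] 1.0
   block shift px [1 1] 0.64
   frame shift px [0 0] 1.0
   pot shift px [0 0] 0.76
side motion between shots 248
side rim [371.2 293.5] wood blobs [(array([ 301,  223,   62,   30, 1288], dtype=int32), array([335.3, 233.9])), (array([323, 258,  42,  48, 594], dtype=int32), array([343.6, 281.6])), (array([301, 312,   5,   9,  38], dtype=int32), array([302.7, 316.1]))]
   can shift px [0 0] 1.0
   dowel shift px [0 0] 1.0
   block shift px [12  3] 0.54
   frame shift px [0 0] 1.0
   pot shift px [0 0] 0.73
33 [array([198.3, 237.4]), array([333.8, 258. ])] [array([205.7, 285.7]), array([359.5, 291.5])]
39 [array([198.1, 235.6]), array([324.8, 261.8])] [array([205.6, 284.3]), array([355.2, 293.1])]
[ 511.1 -227.9  254.5] [ 0.1  0.2 -1.1]
```

The brush leans on the rim at about 39° as planned, and the pot, can, dowel and frame haven't moved. I'll back off, let it settle, and make a last stillness and pad check.

Call:
servo_tool --deltas '[[[0,0,-0.04],[0,0,0]],[[0,0,0],[0,0,0]],[[0,0,0],[0,0,0]],[[0,0,0],[0,0,0]],[[0,0,0],[0,0,0]],[[0,0,0],[0,0,0]],[[0,0,0],[0,0,0]],[[0,0,0],[0,0,0]]]'

```text
time: 30.98
tool_pos: [490.3, -222.5, 289.3]
tcp_rot: [3.142, 0.574, 2.881]
contact_force: [0.1, -0.3, 0.3]
grip_width: 91.9
finger_force: 0.0
```

```bash
python3 - <<'E'
from h import *
np.set_printoptions(precision=1,suppress=True)
a=bot.capture('side').astype(int);b=bot.capture('side').astype(int)
for nm,s in(("brush+pot",np.s_[250:340,315:400]),("post",np.s_[200:250,285:368])):print(nm,"diff",np.abs(a[s]-b[s]).max(),"vs e1",np.abs(b[s]-cv2.imread("pics/sidee1.png")[:,:,::-1][s]).mean())
g=b[205:240,300:350].max(2);k=(g<60).astype(np.uint8);nn,_,st,ce=cv2.connectedComponentsWithStats(k)
print("holes",[(ce[i]+[300,205],st[i][4]) for i in range(1,nn)],"want",[proj('side',v) for v in([589.4,2.2,73],[620.5,-14.2,73])])
im=b.astype(np.uint8);h=cv2.cvtColor(im,cv2.COLOR_RGB2HSV);q=proj('side',[423,193,32]);x,y=q.astype(int)
for n in('0','e1'):
    h=cv2.cvtColor(cv2.imread(f"pics/side{n}.png"),cv2.COLOR_BGR2HSV)[y-25:y+25,x-35:x+35]
    k=((h[...,0]>9)&(h[...,0]<28)).astype(np.uint8);_,_,st,ce=cv2.connectedComponentsWithStats(k);i=1+np.argmax(st[1:,4]);print("block",ce[i],st[i])
E
```

```text
brush+pot diff 93 vs e1 3.9290196078431374
post diff 28 vs e1 13.876064257028112
holes [(array([317., 215.]), np.int32(1)), (array([320.3, 218.7]), np.int32(3)), (array([333.5, 221.5]), np.int32(4))] want [array([320.8, 219.2]), array([334.5, 222.2])]
block [35.7 29.4] [ 15  17  42  26 755]
block [43.2 19.6] [  15    0   55   43 1620]
```

```bash
python3 - <<'E'
from h import *
f=[bot.capture('side').astype(int) for _ in range(6)]
s=np.s_[250:340,315:400]
for i in range(5):
    d=np.abs(f[i+1][s]-f[i][s]).max(2);print((d>25).sum(),[tuple(v+[250,315]) for v in np.argwhere(d>25)[:4]])
for im in(f[0],f[5]):
    h=cv2.cvtColor(im.astype(np.uint8),cv2.COLOR_RGB2HSV)[256:292,318:362]
    k=((h[...,0]>9)&(h[...,0]<28)&(h[...,1]>60));print(np.argwhere(k).mean(0),k.sum())
f=[bot.capture('scene').astype(int) for _ in range(2)];d=np.abs(f[1]-f[0]).max(2);print((d[230:340,180:240]>25).sum())
E
```

```text
0 []
0 []
0 []
0 []
2 [(np.int64(285), np.int64(323)), (np.int64(285), np.int64(324))]
[20.08735632 20.82528736] 435
[20.0778032 20.7826087] 437
0
```

Everything is still, so I'm handing the job in.

```bash
python3 -c "
from plant import bot
print(bot.close_job())"
```

```text
the job is handed in; nothing more can be done
None
```

I handed the job in at about 31 s of the 72 s allowed; no verdict came back. The post's pad is within about 1° of straight up, the brush was dipped and touched to the pad (about 13 N), and it now stands bristles-down in the pot, leaning on the rim. I saw no movement of the pot, can, dowel or frame, but couldn't confirm the sanding block by image and didn't check the scraper; the gripper never came down near either.

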